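# Clamp a pressure adapter for its leak test and hold the fourth click

## Task

Clamp the knurled adapter for its leak test: push the clamp's slide, in which it stands, fully home by its black knob so that the adapter is under the seal pad. Then swing the lever clockwise (seen from above) by its upright black grip until you have felt exactly four clicks, no more: four is the test load and a fifth crushes the seal. The lever is sprung and opens if let go, so finish still holding it there, with the adapter upright and the loose things round the clamp left alone.

Things in the scene. Friction and masses are not known exactly. Their poses are not given: they have to be found in the camera images.
- clamp: Grey leak-test clamp, fixed to the bench: base 92 x 200 mm, two pillars, a bridge 100 to 122 mm up. Origin: on the bench under the vertical axis of seal pad and lever. Its y runs along the slide's guide: the slide goes in toward +y and stands out toward -y (robot's right). Its x points away from the robot. Toothed click plate, radius 44 mm, 124 to 132 mm up, with a spring pawl at its -x side.
- slide (a joint): Position of the aluminium slide (m): 0 = fully home against its stop, nest under the seal pad; grows as it is drawn out toward the clamp's -y. Starts 0.065 out. It rubs with about 3 N and stays where it is left.
- slide_knob (a point): Black knob on a stem upright on the slide, by which it is pushed; turns with the clamp. Origin: foot of the stem, 26 mm above the bench and 105 mm to the clamp's -y of the nest. It is 61 mm tall; the head, 23 mm across, is widest 46 to 56 mm above the origin. With the slide home it is 105 mm from the clamp's axis, so 60 mm clear of the click plate's edge.
- lever (a joint): Angle of the lever (rad): 0 = at rest against its stop, grows clockwise seen from above. One click every 0.209 rad (12 deg); click n is in its notch at 0.209 n. The push at the grip starts at 6 N in a notch, falls to 0 to 3 N, then jumps by 4 to 5 N as the pawl drops: the click. After the third it is up to 9 N. A return spring opens it when let go. Hard stop at 1.4.
- lever_grip: Upright black grip at the lever's end, 69 mm tall, 21 to 23 mm thick, spinning freely on its pin, so a gripper need not turn with it. Origin: its foot, on its axis, 173 mm above the bench (top at 242 mm), 100 mm from the clamp's axis. In the clamp's frame it stands at x = 0.1 sin q, y = 0.1 cos q, with q the lever's angle: at rest on the +y side (robot's left), it swings away from the robot.
- seal_pad: Round black rubber pad, 26 mm, on a brass sleeve under the bridge. Origin: centre of its underside, 79 mm above the bench with the lever at rest. The lever brings it down 3 mm a click; it meets the adapter just after the second click and then yields on a spring, pressing about 6 N at the third click and 10 N at the fourth.
- adapter: Grey metal pressure adapter, 34 mm across its knurled collar, 44 mm tall, about 80 g, loose. Its 24 mm foot stands in a nest bore 26.5 mm wide and 8 mm deep in the slide. Origin: centre of its underside, 28 mm above the bench; z is its axis. Its top is 72.5 mm above the bench, 6.6 mm under the raised pad.
- test_gauge: Loose pressure gauge with a white dial, 91 x 67 x 33 mm, lying on the bench to the left of the clamp. Not to be moved. Origin: centre of its underside.
- sealing_tape: Loose blue roll of sealing tape, 54 mm across, 14 mm thick, lying behind and to the right of the clamp. Not to be moved. Origin: centre of its underside.
- open_spanner: Loose open-end spanner, 167 mm long, 31 mm wide, 5 mm thick, lying near the front edge to the left of the clamp. Not to be moved. Origin: centre of its underside.
- hex_plug: Loose grey hexagon adapter, 24 x 27 x 36 mm, standing behind and to the right of the clamp. Not to be moved. Origin: centre of its underside.
Not all that is in view belongs to the job. Leave any purple or turquoise look-alike of the adapter alone.

How it is judged (in metres and radians):
On the way, in this order (a step that is already met when the one before it is completed fails the run):
1. the slide is fully home under the pad with the adapter upright in it, the lever still at rest (value of joint slide below 0.003 m and value of joint lever below 0.12 rad and angle between adapter's own z axis and vertical below 0.08 rad), for 0.2 s.
2. the seal pad has come down on the adapter and the lever is at its third click or beyond (value of joint lever above 0.53 rad and contact force between seal_pad and adapter above 3 N), for 0.05 s.
At the end, for the whole second after the job is handed in: Slide within 3 mm of home; lever still at the fourth click (0.743 to 0.932 rad: past the crest before its notch, short of the next) with over 2 N of fingers on the grip; pad pressing the adapter with 6 to 18 N; adapter upright within 0.06 rad and within 5 mm of the pad's axis (value of joint slide below 0.003 m and value of joint lever between 0.743 and 0.932 rad and velocity of joint lever between -0.1 and 0.1 rad/s and contact force between the fingers and lever_grip above 2 N and contact force between seal_pad and adapter between 6 and 18 N and horizontal distance between adapter and seal_pad below 0.005 m and angle between adapter's own z axis and vertical below 0.06 rad); the arm keeps its last pose, push and grip.
It fails at once if the lever is forced over the crest toward a fifth click (value of joint lever above 0.96 rad).
It fails at once if the adapter is tipped in its nest (angle between adapter's own z axis and vertical above 0.35 rad).
It fails at once if the gauge, the tape roll, the spanner or the hexagon adapter is moved by more than 20 mm (distance of any of test_gauge, sealing_tape, open_spanner, hex_plug from where it was at the start of the episode above 0.02 m).
It also fails if it takes over 58 s, if anything falls off the work surface, if the arm or the gripper's body presses on something with over 40 N, if the wrist force passes 120 N, or if a joint passes its speed limit or range.

## Robot

A 7-joint arm with a two-finger parallel gripper is mounted at the origin on a cart in front of the work surface, level with it; the furniture and walls round the work are solid. World frame = base frame: x ahead of the robot, y to its left, z up, the work surface at z = 0. Lengths are in mm, angles in rad, forces in N, time in s.
With the tool pointing down it reaches from about 400 to 875 mm from the base axis. Payload 4.4 kg.
Tool frame: the origin (TCP) lies midway between the tips of the shut fingers; the grasp point (between the pads) lies 19 mm behind it; z points along the fingers, y is the line along which they close (so a half turn about z gives the same grasp; the last joint's range is limited). The gripper opens to 85 mm and grips with 20 to 120 N. Pads are 22 mm wide; open, the fingers measure 114 mm over their backs; the gripper's body (76 mm by 85 mm) begins 54 mm behind the grasp point. The pads swing forward as they close: fully open they stand 13 mm farther back than shut.
Start: joints at [1.074, 0.628, 0.038, 1.517, -0.027, 0.996, -0.02], TCP at [271.467, -590.613, 231.313] pointing down, gripper open.
Joint ranges: [-3.06, 3.06], [-0.37, 2.12], [-1.25, 1.32], [0.18, 2.47], [-1.1, 4.24], [0.23, 1.98], [-2.94, 2.94]. Speed limits (rad/s): [2.57, 2.57, 3.14, 3.14, 3.14, 3.14, 3.14].

## Interface

Orientations are given as [roll, pitch, yaw] about the fixed x, y, z axes, in that order (R = Rz(yaw) Ry(pitch) Rx(roll)).
In Python, from cell import ctrl, get_image, get_calibration gives the robot as it stands.
- The arm moves only by the shell command python3 -m creep 'ROWS'. ROWS is JSON, a list of rows, each an object of numbers: "dx", "dy", "dz": the shift along the world's x, y, z normalised to -1 to 1, where 1 is 0.4 m; "rx", "ry", "rz": the turn, a rotation vector about the world's x, y, z normalised to -1 to 1, where 1 is 2 pi rad; "grip": the closure, from -1 (fully open) to 1 (shut). A call has exactly 5 rows; each row is the pose to reach, as a shift and turn from the pose commanded when the call began, turning the shorter way round; what a row does not reach only later rows make up. A row lasts 1/8 s, in which the tool goes at most 62.5 mm and 10.7 degrees, less where a joint would pass 70% of its speed; a pose out of reach is approached as far as the arm can. A call with a number of a shift or a turn outside -1 to 1 is refused whole. A call with a gripper value outside its range is refused whole. The fingers move at their own pace and stop on an object; the grip force is fixed at half the most. Time passes only in rows, so rows that repeat a pose let the fingers close, or fill a call up. It gives the time, the measured TCP pose, the force, the opening and the grip force at its end, in the units of the state.
- ctrl.read_state(): the state, without advancing time (a new reading comes with each control period).
- get_image(name): name is "scene" or "top"; returns the picture (384x512x3 uint8, red, green, blue); there is no depth.
- get_calibration(name): a dict with "mtx" (3x3 intrinsics, pixels), "distortion" ([k1, k2, p1, p2, k3] as OpenCV has them; the pictures are not rectified), "world_from_camera" (4x4, takes a point from camera to world coordinates). Camera axes: x right, y down, z forward; pixel columns grow to the right and rows downward; lengths in mm; the calibration is good to about 2 mm. A picture is of the moment at which its call begins. get_calibration takes no time and is no camera call.
- ctrl.finish_job(): hands the job in; it is judged then, once.
The state is a dict: "clock": time; "qpos": joint angles; "qd": joint speeds; "tau": joint torques, N m; "eef_pos": TCP position; "tool_rot": TCP orientation; "force": force on the tool from outside, world axes, zero at the start; "torque": the same for the moment, N m; "width": finger opening in mm; "gripper_force": force on a finger pad.
Only numpy, scipy, OpenCV 4.12 (cv2) and the standard library are available. Lean on these libraries where they do the work, as an engineer would, in place of code of your own. Each camera call takes 0.05 s, during which the arm holds its last target. There are 200 camera calls.

## Working session

There is one attempt and no reset: what is moved stays moved. The work goes in short steps, Python scripts to look and compute and a shell command to move; the robot and the scene stay as the last step left them, time stands still between calls to the robot, and variables do not carry over. Pictures are saved under pics/ and viewed, at most 10 in all, crops included, and the job is handed in when it is done.

```bash
ls; mkdir -p pics; python3 - <<'E'
from cell import ctrl,get_image,get_calibration
import cv2,numpy as np
for n in("scene","top"):
    im=get_image(n); cv2.imwrite(f"pics/{n}0.png",im[:,:,::-1])
    c=get_calibration(n); print(n,np.round(c["mtx"],1).tolist(),np.round(c["distortion"],4),np.round(c["world_from_camera"],3).tolist())
s=ctrl.read_state();print({k:np.round(v,3).tolist() for k,v in s.items()})
E
```

```text
pics
scene [[409.9, 0.0, 254.5], [0.0, 409.9, 186.9], [0.0, 0.0, 1.0]] [0.0216 0.     0.     0.     0.    ] [[0.549, -0.426, 0.719, -363.077], [-0.836, -0.296, 0.463, -536.295], [0.016, -0.855, -0.518, 751.666], [0.0, 0.0, 0.0, 1.0]]
top [[350.1, 0.0, 249.7], [0.0, 350.1, 191.4], [0.0, 0.0, 1.0]] [-0.0877  0.      0.      0.      0.    ] [[-0.018, -0.991, 0.132, 404.614], [-1.0, 0.019, 0.004, 42.543], [-0.007, -0.132, -0.991, 993.494], [0.0, 0.0, 0.0, 1.0]]
{'clock': 0.1, 'qpos': [1.074, 0.629, 0.038, 1.518, -0.027, 0.996, -0.02], 'qd': [0.0, -0.002, -0.001, -0.003, -0.0, -0.001, 0.0], 'tau': [0.002, -56.453, 1.23, -19.397, 0.011, 0.005, 0.0], 'eef_pos': [271.236, -590.085, 230.488], 'tool_rot': [-3.14, 0.0, 0.431], 'force': [0.593, 0.877, 0.768], 'torque': [0.023, 0.031, -0.044], 'gripper_force': 0.0, 'width': 85.511}
```

View pics/scene0.png

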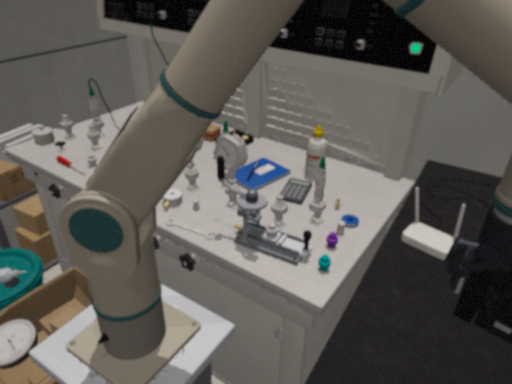

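View pics/top0.png

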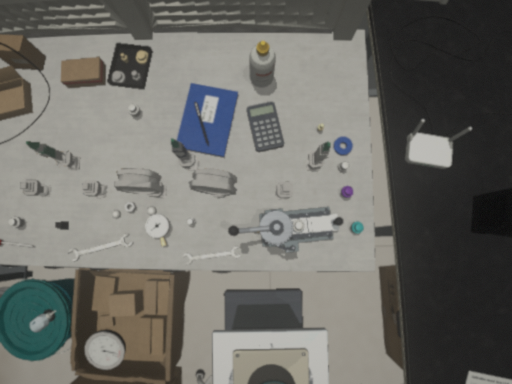

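The top view shows the clamp at about (277,228), with the lever grip at (234,231) and the slide knob at (338,221). In the scene view the slide knob is near (306,237). I'll check close crops next.

```bash
cat > h.py <<'E'
import numpy as np,cv2
from cell import ctrl,get_image,get_calibration
def ray(n,px):
    c=get_calibration(n); T=np.array(c["world_from_camera"])
    u=cv2.undistortPoints(np.array([[px]],float),np.array(c["mtx"]),np.array(c["distortion"]))[0,0]
    return T[:3,3],T[:3,:3]@np.array([u[0],u[1],1])
def onz(n,px,z):
    o,d=ray(n,px); return np.round(o+d*(z-o[2])/d[2],1)
def two(p,q):
    o,d=ray("top",p);a,b=ray("scene",q)
    s=np.linalg.lstsq(np.c_[d,-b],a-o,rcond=None)[0]
    return np.round((o+d*s[0]),1),np.round(a+b*s[1],1)
def crop(n,x,y,w,h,k,out):
    im=get_image(n)[y:y+h,x:x+w,::-1]
    cv2.imwrite(out,cv2.resize(im,None,fx=k,fy=k,interpolation=cv2.INTER_CUBIC))
E
python3 - <<'E'
from h import *
a=cv2.imread("pics/top0.png")[185:275,215:375];b=cv2.imread("pics/scene0.png")[150:280,205:365]
a=cv2.resize(a,None,fx=5,fy=5,interpolation=2);b=cv2.resize(b,None,fx=4,fy=4,interpolation=2)
cv2.imwrite("pics/t1.png",a);cv2.imwrite("pics/s1.png",b)
E
```

```text
(no output)
```

View pics/t1.png

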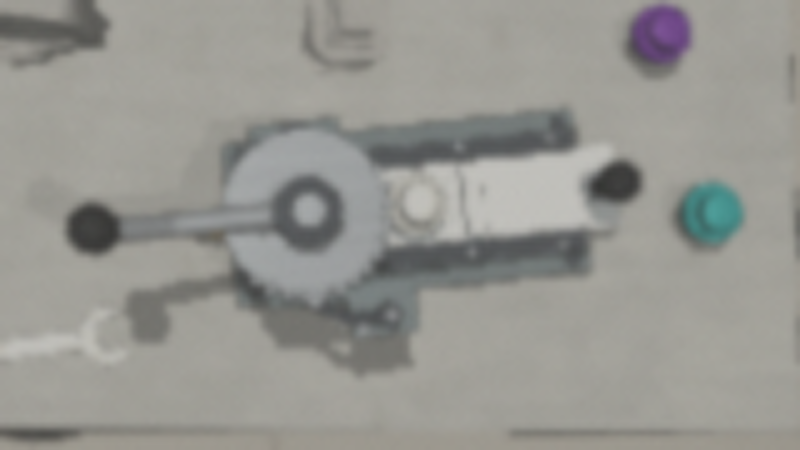

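View pics/s1.png

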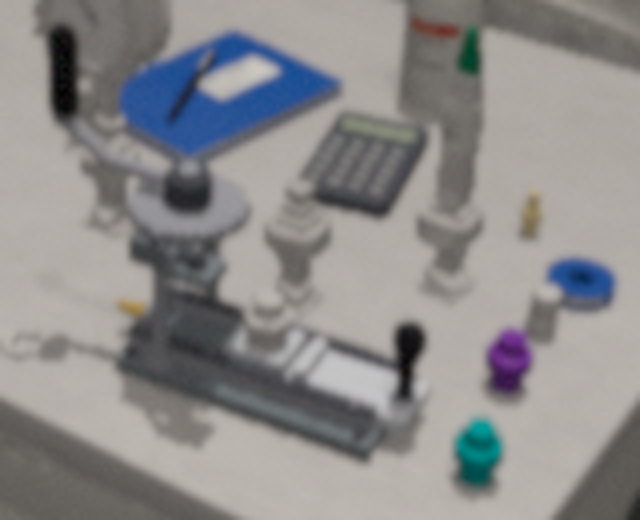

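The real adapter is grey and stands on the slide at (298.6,225.6) in top. The purple (347,192) and turquoise (357,227) look-alikes and the grey fitting behind, at scene (279,207), are not it. The knob is at top (338,221) and scene (307,236). The grip is at top (233.5,230.5) and scene (221,168).

```bash
python3 - <<'E'
from h import *
t=cv2.imread("pics/top0.png");s=cv2.imread("pics/scene0.png")
def cen(im,x0,y0,x1,y1,th):
    m=(im[y0:y1,x0:x1].max(2)<th).astype(np.uint8)
    n,l,st,c=cv2.connectedComponentsWithStats(m); i=1+np.argmax(st[1:,4]); print(st[i],c[i]+[x0,y0]); return c[i]+[x0,y0]
k=cen(t,328,212,348,230,75);g=cen(t,224,222,240,240,75)
ks=cen(s,300,228,314,244,75); gs=cen(s,214,152,228,182,60)
print("knob z77",onz("top",k,79),"two",two(k,ks))
print("knob scene z",onz("scene",ks,74))
print("grip top",onz("top",g,238),"two",two(g,gs))
for z in(209,): print("grip scene",onz("scene",gs,z))
disc=np.array([305,214])/5+[214.5+.5,185]-.4
print("axis",onz("top",disc,130),"adapter",onz("top",np.array([418,203])/5+[214.6,184.6],72))
E
```

```text
[ 6  6  8  7 42] [337.78571429 221.07142857]
[ 5  5 10  8 59] [233.18644068 230.42372881]
[ 4  3  7 13 65] [306.52307692 236.8       ]
[  4   5   6  23 127] [220.52755906 167.77952756]
knob z77 [ 443.9 -182.5   79. ] two (array([ 444.3, -184.3,   71.6]), array([ 444.7, -185. ,   71.8]))
knob scene z [ 442.1 -186.1   74. ]
grip top [421.5  82.9 238. ] two (array([422.2,  84.6, 207.4]), array([423.7,  82.6, 207.3]))
grip scene [421.3  80.7 209. ]
axis [429.4 -15.6 130. ] adapter [435.6 -79.   72. ]
```

```bash
python3 -m creep '[{"dx":0.05,"dy":0.12,"rz":-0.015,"grip":0},{"dx":0.11,"dy":0.25,"rz":-0.03,"grip":0},{"dx":0.17,"dy":0.38,"rz":-0.045,"grip":0},{"dx":0.22,"dy":0.51,"rz":-0.055,"grip":0},{"dx":0.26,"dy":0.6,"rz":-0.055,"grip":0}]'
```

```text
$[0]: bad value
```

```bash
python3 -m creep '[{"dx":0.05,"dy":0.12,"dz":0,"rx":0,"ry":0,"rz":-0.015,"grip":0},{"dx":0.11,"dy":0.25,"dz":0,"rx":0,"ry":0,"rz":-0.03,"grip":0},{"dx":0.17,"dy":0.38,"dz":0,"rx":0,"ry":0,"rz":-0.045,"grip":0},{"dx":0.22,"dy":0.51,"dz":0,"rx":0,"ry":0,"rz":-0.055,"grip":0},{"dx":0.26,"dy":0.6,"dz":0,"rx":0,"ry":0,"rz":-0.055,"grip":0}]'
```

```text
clock: 0.72
eef_pos: [376.2, -347.6, 231.0]
tool_rot: [-3.14, 0.0, 0.087]
force: [0.3, 0.1, -0.9]
width: 42.7
gripper_force: 0.0
```

```bash
python3 -m creep '[{"dx":0.06,"dy":0.14,"dz":-0.05,"rx":0,"ry":0,"rz":0,"grip":0},{"dx":0.12,"dy":0.28,"dz":-0.1,"rx":0,"ry":0,"rz":0,"grip":0},{"dx":0.17,"dy":0.4,"dz":-0.15,"rx":0,"ry":0,"rz":0,"grip":0},{"dx":0.17,"dy":0.415,"dz":-0.25,"rx":0,"ry":0,"rz":0,"grip":0},{"dx":0.17,"dy":0.415,"dz":-0.25,"rx":0,"ry":0,"rz":0,"grip":0}]'
python3 - <<'E'
from h import *
crop("scene",255,175,100,100,5,"pics/s2.png")
print(np.round(ctrl.read_state()["eef_pos"],1))
E
```

```text
clock: 1.35
eef_pos: [441.5, -182.9, 129.3]
tool_rot: [-3.139, 0.006, 0.087]
force: [-0.1, -0.3, 0.2]
width: 43.0
gripper_force: 0.0
[ 442.5 -184.6  130.8]
```

View pics/s2.png

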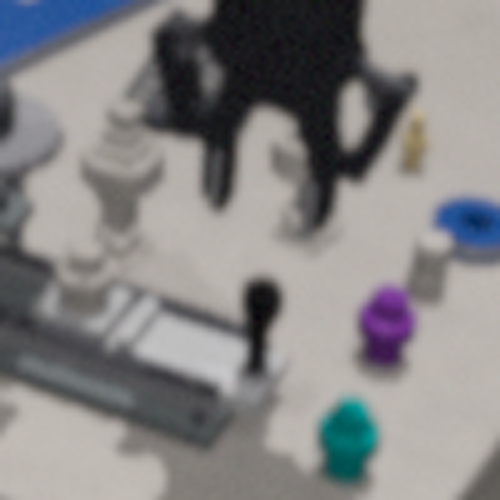

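The fingertips straddle the knob, which is directly below them at crop (262,290). I'll descend and close.

```bash
python3 -m creep '[{"dx":0.002,"dy":0,"dz":-0.06,"rx":0,"ry":0,"rz":0,"grip":0},{"dx":0.002,"dy":0,"dz":-0.12,"rx":0,"ry":0,"rz":0,"grip":0},{"dx":0.002,"dy":0,"dz":-0.17,"rx":0,"ry":0,"rz":0,"grip":0},{"dx":0.002,"dy":0,"dz":-0.185,"rx":0,"ry":0,"rz":0,"grip":0},{"dx":0.002,"dy":0,"dz":-0.185,"rx":0,"ry":0,"rz":0,"grip":0}]'
python3 -m creep '[{"dx":0,"dy":0,"dz":0,"rx":0,"ry":0,"rz":0,"grip":0.2},{"dx":0,"dy":0,"dz":0,"rx":0,"ry":0,"rz":0,"grip":0.4},{"dx":0,"dy":0,"dz":0,"rx":0,"ry":0,"rz":0,"grip":0.5},{"dx":0,"dy":0,"dz":0,"rx":0,"ry":0,"rz":0,"grip":0.6},{"dx":0,"dy":0,"dz":0,"rx":0,"ry":0,"rz":0,"grip":0.6}]'
```

```text
clock: 2.02
eef_pos: [444.6, -185.7, 58.1]
tool_rot: [3.141, -0.001, 0.084]
force: [-0.2, -1.1, -0.3]
width: 43.1
gripper_force: 0.0
clock: 2.65
eef_pos: [444.7, -184.7, 58.2]
tool_rot: [3.141, -0.001, 0.085]
force: [-0.8, 0.6, 7.8]
width: 20.7
gripper_force: 58.3
```

```bash
python3 -m creep '[{"dx":-0.002,"dy":0.02,"dz":0,"rx":0,"ry":0,"rz":0,"grip":0.6},{"dx":-0.004,"dy":0.045,"dz":0,"rx":0,"ry":0,"rz":0,"grip":0.6},{"dx":-0.006,"dy":0.07,"dz":0,"rx":0,"ry":0,"rz":0,"grip":0.6},{"dx":-0.008,"dy":0.095,"dz":0,"rx":0,"ry":0,"rz":0,"grip":0.6},{"dx":-0.01,"dy":0.12,"dz":0,"rx":0,"ry":0,"rz":0,"grip":0.6}]'
python3 -m creep '[{"dx":-0.001,"dy":0.01,"dz":0,"rx":0,"ry":0,"rz":0,"grip":0.6},{"dx":-0.002,"dy":0.02,"dz":0,"rx":0,"ry":0,"rz":0,"grip":0.6},{"dx":-0.002,"dy":0.03,"dz":0,"rx":0,"ry":0,"rz":0,"grip":0.6},{"dx":-0.003,"dy":0.036,"dz":0,"rx":0,"ry":0,"rz":0,"grip":0.6},{"dx":-0.003,"dy":0.036,"dz":0,"rx":0,"ry":0,"rz":0,"grip":0.6}]'
```

```text
clock: 3.28
eef_pos: [440.8, -137.9, 58.2]
tool_rot: [3.139, -0.002, 0.084]
force: [-1.3, -2.3, 7.1]
width: 20.4
gripper_force: 58.6
clock: 3.9
eef_pos: [439.6, -122.9, 58.2]
tool_rot: [3.14, -0.002, 0.085]
force: [-2.1, -1.2, 8.5]
width: 20.6
gripper_force: 58.7
```

```bash
python3 -m creep '[{"dx":0,"dy":0.003,"dz":0,"rx":0,"ry":0,"rz":0,"grip":0.6},{"dx":0,"dy":0.006,"dz":0,"rx":0,"ry":0,"rz":0,"grip":0.6},{"dx":0,"dy":0.009,"dz":0,"rx":0,"ry":0,"rz":0,"grip":0.6},{"dx":0,"dy":0.012,"dz":0,"rx":0,"ry":0,"rz":0,"grip":0.6},{"dx":0,"dy":0.012,"dz":0,"rx":0,"ry":0,"rz":0,"grip":0.6}]'
```

```text
clock: 4.53
eef_pos: [439.3, -119.8, 58.2]
tool_rot: [3.139, -0.001, 0.083]
force: [-0.5, -5.1, 8.2]
width: 20.8
gripper_force: 58.7
```

```bash
python3 -m creep '[{"dx":0,"dy":0.003,"dz":0,"rx":0,"ry":0,"rz":0,"grip":0.6},{"dx":0,"dy":0.006,"dz":0,"rx":0,"ry":0,"rz":0,"grip":0.6},{"dx":0,"dy":0.008,"dz":0,"rx":0,"ry":0,"rz":0,"grip":0.6},{"dx":0,"dy":0.01,"dz":0,"rx":0,"ry":0,"rz":0,"grip":0.6},{"dx":0,"dy":0.01,"dz":0,"rx":0,"ry":0,"rz":0,"grip":0.6}]'
```

```text
clock: 5.15
eef_pos: [439.4, -119.8, 58.2]
tool_rot: [3.134, -0.002, 0.079]
force: [-2.6, -15.7, 6.1]
width: 20.7
gripper_force: 58.8
```

The slide is against its stop: the push force rose to 16 N with no further travel. Now I'll release and rise.

```bash
python3 -m creep '[{"dx":0,"dy":0,"dz":0,"rx":0,"ry":0,"rz":0,"grip":0.4},{"dx":0,"dy":-0.005,"dz":0,"rx":0,"ry":0,"rz":0,"grip":0.1},{"dx":0,"dy":-0.01,"dz":0,"rx":0,"ry":0,"rz":0,"grip":0},{"dx":0,"dy":-0.01,"dz":0.03,"rx":0,"ry":0,"rz":0,"grip":0},{"dx":0,"dy":-0.01,"dz":0.1,"rx":0,"ry":0,"rz":0,"grip":0}]'
python3 -m creep '[{"dx":0,"dy":0,"dz":0.12,"rx":0,"ry":0,"rz":0.015,"grip":0},{"dx":0,"dy":0,"dz":0.25,"rx":0,"ry":0,"rz":0.03,"grip":0},{"dx":0,"dy":0,"dz":0.38,"rx":0,"ry":0,"rz":0.055,"grip":0},{"dx":0,"dy":0,"dz":0.43,"rx":0,"ry":0,"rz":0.08,"grip":0},{"dx":0,"dy":0,"dz":0.43,"rx":0,"ry":0,"rz":0.1,"grip":0}]'
python3 - <<'E'
from h import *
s=ctrl.read_state();print(np.round(s["qpos"],2),np.round(s["eef_pos"],1))
im=get_image("top");cv2.imwrite("pics/t2.png",cv2.resize(im[170:280,200:380,::-1],None,fx=4,fy=4,interpolation=2))
crop("scene",205,150,130,120,5,"pics/s3.png")
E
```

```text
clock: 5.78
eef_pos: [438.0, -116.2, 97.4]
tool_rot: [-3.14, 0.003, 0.086]
force: [-0.3, -0.4, 1.0]
width: 42.2
gripper_force: 0.0
clock: 6.4
eef_pos: [439.7, -116.7, 271.9]
tool_rot: [3.138, -0.003, 0.72]
force: [-0.4, -0.4, -0.4]
width: 42.9
gripper_force: 0.0
[ 0.21  0.3  -0.01  1.99  0.    0.86 -0.66] [ 439.7 -116.7  271.9]
```

View pics/s3.png

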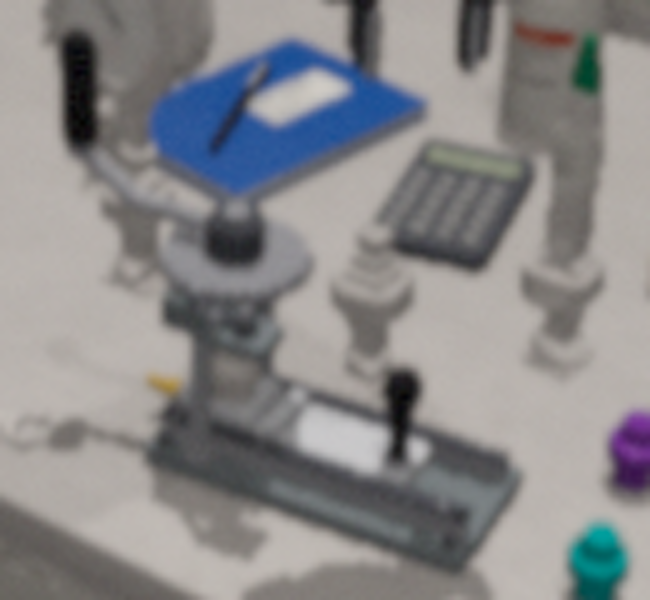

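The slide is home, with the adapter upright under the pad at crop (235,375) and the lever at rest with its grip at (78,90). I'll move over the grip.

```bash
python3 -m creep '[{"dx":-0.01,"dy":0.12,"dz":0,"rx":0,"ry":0,"rz":0.015,"grip":0},{"dx":-0.02,"dy":0.25,"dz":0,"rx":0,"ry":0,"rz":0.03,"grip":0},{"dx":-0.03,"dy":0.38,"dz":0,"rx":0,"ry":0,"rz":0.045,"grip":0},{"dx":-0.043,"dy":0.5,"dz":0,"rx":0,"ry":0,"rz":0.052,"grip":0},{"dx":-0.043,"dy":0.5,"dz":0,"rx":0,"ry":0,"rz":0.052,"grip":0}]'
python3 - <<'E'
from h import *
s=ctrl.read_state();print(np.round(s["qpos"],2),np.round(s["eef_pos"],1))
crop("scene",190,110,80,90,6,"pics/s4.png")
E
```

```text
clock: 7.12
eef_pos: [420.6, 86.7, 269.3]
tool_rot: [-3.14, -0.001, 1.046]
force: [-0.3, -1.4, -1.3]
width: 42.4
gripper_force: 0.0
[-0.13  0.27 -0.17  2.04  0.06  0.84 -0.86] [420.6  86.7 269.3]
```

View pics/s4.png

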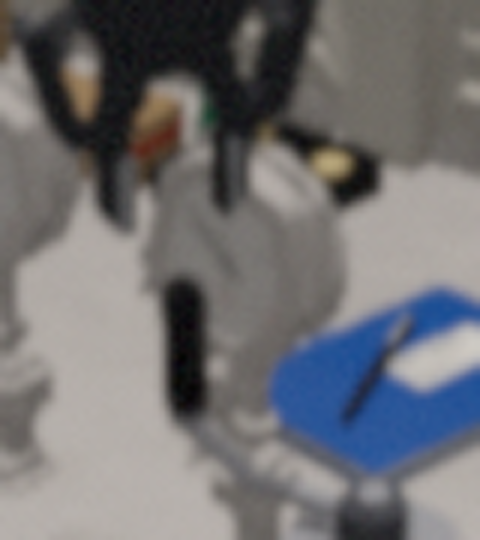

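The fingertips at (118,215) and (230,195) straddle the grip, whose top is at (185,285). I'll shift about 3 mm right and descend.

```bash
python3 -m creep '[{"dx":0.004,"dy":-0.007,"dz":-0.04,"rx":0,"ry":0,"rz":0,"grip":0},{"dx":0.004,"dy":-0.007,"dz":-0.09,"rx":0,"ry":0,"rz":0,"grip":0},{"dx":0.004,"dy":-0.007,"dz":-0.14,"rx":0,"ry":0,"rz":0,"grip":0},{"dx":0.004,"dy":-0.007,"dz":-0.19,"rx":0,"ry":0,"rz":0,"grip":0},{"dx":0.004,"dy":-0.007,"dz":-0.19,"rx":0,"ry":0,"rz":0,"grip":0}]'
python3 -m creep '[{"dx":0,"dy":0,"dz":0,"rx":0,"ry":0,"rz":0,"grip":0.2},{"dx":0,"dy":0,"dz":0,"rx":0,"ry":0,"rz":0,"grip":0.35},{"dx":0,"dy":0,"dz":0,"rx":0,"ry":0,"rz":0,"grip":0.45},{"dx":0,"dy":0,"dz":0,"rx":0,"ry":0,"rz":0,"grip":0.6},{"dx":0,"dy":0,"dz":0,"rx":0,"ry":0,"rz":0,"grip":0.6}]'
python3 -c "
from h import *
s=ctrl.read_state();print(np.round(s['eef_pos'],1),np.round(s['force'],1))"
```

```text
clock: 7.8
eef_pos: [422.2, 78.1, 192.3]
tool_rot: [-3.139, 0.003, 1.037]
force: [0.2, 0.4, -0.1]
width: 42.7
gripper_force: 0.0
clock: 8.43
eef_pos: [421.5, 80.8, 194.0]
tool_rot: [-3.139, 0.001, 1.041]
force: [-6.2, 3.5, 7.2]
width: 21.0
gripper_force: 58.2
[421.5  80.8 194. ] [-6.2  3.5  7.2]
```

The grip is held. Now I'll work through the clicks one call at a time, following the arc.

```bash
python3 -m creep '[{"dx":0.012,"dy":0,"dz":0,"rx":0,"ry":0,"rz":0,"grip":0.6},{"dx":0.024,"dy":0.001,"dz":0,"rx":0,"ry":0,"rz":0,"grip":0.6},{"dx":0.036,"dy":0.001,"dz":0,"rx":0,"ry":0,"rz":0,"grip":0.6},{"dx":0.048,"dy":0,"dz":0,"rx":0,"ry":0,"rz":0,"grip":0.6},{"dx":0.053,"dy":-0.001,"dz":0,"rx":0,"ry":0,"rz":0,"grip":0.6}]'
```

```text
clock: 9.05
eef_pos: [442.8, 80.4, 193.9]
tool_rot: [-3.139, 0.001, 1.041]
force: [-8.5, 3.7, 9.1]
width: 20.8
gripper_force: 58.7
```

```bash
python3 -m creep '[{"dx":0.013,"dy":-0.002,"dz":0,"rx":0,"ry":0,"rz":0,"grip":0.6},{"dx":0.026,"dy":-0.005,"dz":0,"rx":0,"ry":0,"rz":0,"grip":0.6},{"dx":0.037,"dy":-0.008,"dz":0,"rx":0,"ry":0,"rz":0,"grip":0.6},{"dx":0.046,"dy":-0.01,"dz":0,"rx":0,"ry":0,"rz":0,"grip":0.6},{"dx":0.051,"dy":-0.012,"dz":0,"rx":0,"ry":0,"rz":0,"grip":0.6}]'
```

```text
clock: 9.68
eef_pos: [463.2, 75.5, 193.9]
tool_rot: [-3.138, 0.001, 1.041]
force: [-7.8, 4.2, 9.0]
width: 20.7
gripper_force: 58.7
```

```bash
python3 -m creep '[{"dx":0.012,"dy":-0.005,"dz":0,"rx":0,"ry":0,"rz":0,"grip":0.6},{"dx":0.024,"dy":-0.01,"dz":0,"rx":0,"ry":0,"rz":0,"grip":0.6},{"dx":0.034,"dy":-0.015,"dz":0,"rx":0,"ry":0,"rz":0,"grip":0.6},{"dx":0.043,"dy":-0.02,"dz":0,"rx":0,"ry":0,"rz":0,"grip":0.6},{"dx":0.048,"dy":-0.022,"dz":0,"rx":0,"ry":0,"rz":0,"grip":0.6}]'
```

```text
clock: 10.3
eef_pos: [482.0, 66.7, 193.9]
tool_rot: [-3.138, 0.002, 1.041]
force: [-9.2, 3.3, 8.6]
width: 20.7
gripper_force: 58.8
```

```bash
python3 -m creep '[{"dx":0.009,"dy":-0.006,"dz":0,"rx":0,"ry":0,"rz":0,"grip":0.6},{"dx":0.018,"dy":-0.012,"dz":0,"rx":0,"ry":0,"rz":0,"grip":0.6},{"dx":0.027,"dy":-0.019,"dz":0,"rx":0,"ry":0,"rz":0,"grip":0.6},{"dx":0.034,"dy":-0.025,"dz":0,"rx":0,"ry":0,"rz":0,"grip":0.6},{"dx":0.039,"dy":-0.029,"dz":0,"rx":0,"ry":0,"rz":0,"grip":0.6}]'
```

```text
clock: 10.92
eef_pos: [497.8, 54.8, 193.9]
tool_rot: [-3.138, 0.002, 1.041]
force: [-6.4, 1.7, 7.7]
width: 20.9
gripper_force: 58.6
```

```bash
python3 -m creep '[{"dx":0.001,"dy":-0.001,"dz":0,"rx":0,"ry":0,"rz":0,"grip":0.6},{"dx":0.001,"dy":-0.001,"dz":0,"rx":0,"ry":0,"rz":0,"grip":0.6},{"dx":0.001,"dy":-0.001,"dz":0,"rx":0,"ry":0,"rz":0,"grip":0.6},{"dx":0.001,"dy":-0.001,"dz":0,"rx":0,"ry":0,"rz":0,"grip":0.6},{"dx":0.001,"dy":-0.001,"dz":0,"rx":0,"ry":0,"rz":0,"grip":0.6}]'
python3 -c "
from h import *
crop('scene',195,130,150,120,4,'pics/s5.png')"
```

```text
clock: 11.55
eef_pos: [498.0, 54.5, 193.9]
tool_rot: [-3.138, 0.002, 1.041]
force: [-6.6, 2.7, 7.3]
width: 21.0
gripper_force: 58.6
```

View pics/s5.png

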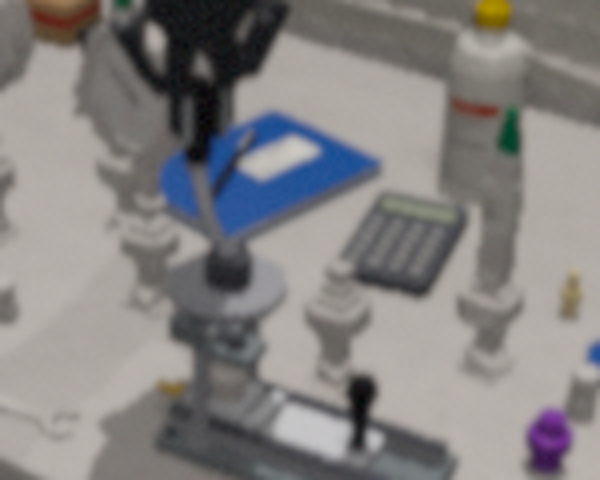

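The grip is held between the fingers at about (203,120), with the lever near 0.83 rad and about 7 N of push, which is notch level after the fourth click. The slide is home and the adapter is upright under the pad at (230,375). I'll hand in.

```bash
python3 -c "
from cell import ctrl
print(ctrl.finish_job())"
```

```text
the job is handed in; nothing more can be done
None
```

I handed the job in with the slide against its stop, the adapter upright under the pad, and the gripper still holding the lever at the fourth click (estimated 0.83 rad); no verdict was returned.

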